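# Put the four brass check weights back on their rests

## Task

The balance check is finished: pick out the four brass weights and put each one back upright in the middle of the round wooden rest of its own size, the smallest weight on the smallest rest and so on up to the largest on the largest. Set each down gently without dropping it, and leave the metal crucible and the steel ring nut where they stand.

Things in the scene. Friction and masses are not known exactly. Their poses are not given: they have to be found in the camera images.
- weight_a_center (a point): the smallest of the four brass weights: a loose upright round weight with a knob on top, body 24 mm in diameter and straight-sided to 27 mm above its underside, 40 mm high in all, about 100 g. The point is on its axis, half-way up (20 mm above its underside); z is up along the axis. To lift it, grip across the straight body.
- weight_b_center (a point): the second smallest of the four brass weights: a loose upright round weight with a knob on top, body 33 mm in diameter and straight-sided to 29 mm above its underside, 44 mm high in all, about 220 g. The point is on its axis, half-way up (22 mm above its underside); z is up along the axis. To lift it, grip across the straight body.
- weight_c_center (a point): the second largest of the four brass weights: a loose upright round weight with a knob on top, body 42 mm in diameter and straight-sided to 36 mm above its underside, 52 mm high in all, about 420 g. The point is on its axis, half-way up (26 mm above its underside); z is up along the axis. To lift it, grip across the straight body.
- weight_d_center (a point): the largest of the four brass weights: a loose upright round weight with a knob on top, body 54 mm in diameter and straight-sided to 39 mm above its underside, 58 mm high in all, about 700 g. The point is on its axis, half-way up (29 mm above its underside); z is up along the axis. To lift it, grip across the straight body.
- rest_a_floor (a point): the smallest of the four round pale-wood rests fixed on the worktop, for the smallest brass weight: a shallow dish with grey felt, 40 mm across inside, 48 mm across outside, 6 mm high; the rim is 4 mm wide and stands 3 mm above the felt. The point is the centre of the felt floor, 3 mm above the worktop; z is up.
- rest_b_floor (a point): the second smallest of the four round pale-wood rests fixed on the worktop, for the second smallest brass weight: a shallow dish with grey felt, 49 mm across inside, 57 mm across outside, 6 mm high; the rim is 4 mm wide and stands 3 mm above the felt. The point is the centre of the felt floor, 3 mm above the worktop; z is up.
- rest_c_floor (a point): the second largest of the four round pale-wood rests fixed on the worktop, for the second largest brass weight: a shallow dish with grey felt, 59 mm across inside, 67 mm across outside, 6 mm high; the rim is 4 mm wide and stands 3 mm above the felt. The point is the centre of the felt floor, 3 mm above the worktop; z is up.
- rest_d_floor (a point): the largest of the four round pale-wood rests fixed on the worktop, for the largest brass weight: a shallow dish with grey felt, 70 mm across inside, 78 mm across outside, 6 mm high; the rim is 4 mm wide and stands 3 mm above the felt. The point is the centre of the felt floor, 3 mm above the worktop; z is up.
- crucible_center (a point): bystander, to be left alone: a small loose open metal crucible (plain tapered cup), 25 mm across the rim, 26 mm high; the point is on its axis half-way up, 13 mm above the worktop
- ring_nut_center (a point): bystander, to be left alone: a loose knurled steel ring nut with a big hole, 68 mm across, 34 mm high; the point is on its axis half-way up, 17 mm above the worktop
Not all that is in view belongs to the job. What is shaped like the part that bears rest_c_floor but black or red is not meant.

How it is judged:
At the end, for the whole second after the job is handed in: Each brass weight stands upright (within 7 degrees) and still on the felt floor of the rest of its own size rank (height within 4 mm), its axis within 10 mm of the rest's centre; the crucible and the ring nut are within 15 mm of where they started (horizontal distance between weight_a_center and rest_a_floor below 0.01 m and z of weight_a_center in the frame of rest_a_floor between 0.016 and 0.024 m and angle between each of weight_a_center, weight_b_center, weight_c_center, weight_d_center's own z axis and vertical below 0.12 rad and linear speed of each of weight_a, weight_b, weight_c, weight_d below 0.02 m/s and horizontal distance between weight_b_center and rest_b_floor below 0.01 m and z of weight_b_center in the frame of rest_b_floor between 0.018 and 0.026 m and horizontal distance between weight_c_center and rest_c_floor below 0.01 m and z of weight_c_center in the frame of rest_c_floor between 0.022 and 0.03 m and horizontal distance between weight_d_center and rest_d_floor below 0.01 m and z of weight_d_center in the frame of rest_d_floor between 0.025 and 0.033 m and distance of each of crucible_center, ring_nut_center from where it was at the start of the episode below 0.015 m); the robot touches nothing.
It fails at once if a weight is dropped onto its rest (moves faster than 0.6 m/s within 30 mm above it) ((linear speed of weight_a above 0.6 m/s and horizontal distance between weight_a_center and rest_a_floor below 0.03 m and z of weight_a_center in the frame of rest_a_floor below 0.05 m) or (linear speed of weight_b above 0.6 m/s and horizontal distance between weight_b_center and rest_b_floor below 0.03 m and z of weight_b_center in the frame of rest_b_floor below 0.052 m) or (linear speed of weight_c above 0.6 m/s and horizontal distance between weight_c_center and rest_c_floor below 0.03 m and z of weight_c_center in the frame of rest_c_floor below 0.056 m) or (linear speed of weight_d above 0.6 m/s and horizontal distance between weight_d_center and rest_d_floor below 0.03 m and z of weight_d_center in the frame of rest_d_floor below 0.059 m)).
It fails at once if the crucible or the ring nut is moved by more than 15 mm (distance of any of crucible_center, ring_nut_center from where it was at the start of the episode above 0.015 m).
It also fails if it takes over 96 s, if anything falls off the work surface, if the arm or the gripper's body presses on something with over 40 N, if the wrist force passes 120 N, or if a joint passes its speed limit or range.

## Robot

A 7-joint arm with a two-finger parallel gripper is mounted at the origin on a cart in front of the work surface, level with it; the furniture and walls round the work are solid. World frame = base frame: x ahead of the robot, y to its left, z up, the work surface at z = 0. Lengths are in m, angles in rad, forces in N, time in s.
With the tool pointing down it reaches from about 0.4 to 0.85 m from the base axis. Payload 4.4 kg.
Tool frame: the origin (TCP) lies at the very end of the fingers, on their centre line; the grasp point (between the pads) lies 19 mm behind it; z points along the fingers, y is the direction in which the jaws open and shut (so a half turn about z gives the same grasp; the last joint's range is limited). The gripper opens to 94 mm and grips with 3 to 60 N. Pads are 16 mm wide; open, the fingers measure 119 mm over their backs; the gripper's body (75 mm by 177 mm) begins 78 mm behind the grasp point.
Start: joints at [-1.383, 0.628, 0.038, 1.517, -0.027, 0.996, -0.02], TCP at [0.163, 0.629, 0.205] pointing down, gripper open.
Joint ranges: [-3.06, 3.06], [-0.37, 2.12], [-1.25, 1.32], [0.18, 2.47], [-1.1, 4.24], [0.23, 1.98], [-2.94, 2.94]. Speed limits (rad/s): [2.57, 2.57, 3.14, 3.14, 3.14, 3.14, 3.14].

## Interface

Orientations are given as a unit quaternion [w, x, y, z].
In Python, from bench import arm, camera gives the robot as it stands.
- The arm moves only by the tool step_arm, never from a script. Its argument "targets" is a list of rows, each a list of 4 numbers: the shift along the tool's x, y, z in m, then the turn about the tool's z in rad. In form: [[dx, dy, dz, roll], ...]. A call has exactly 5 rows; each row is the pose to reach, as a shift and turn from the pose measured when the call began, along the tool's axes at that moment; what a row does not reach only later rows make up. A row lasts 1/12 s, in which the tool goes at most 41.7 mm and 7.16 degrees, less where a joint would pass 70% of its speed; a pose out of reach is approached as far as the arm can. A call with a gripper value outside its range is refused whole. "fingers" is the finger opening in m, from 0 to 0.094, set as the call begins (left out, the last holds). The fingers move at their own pace and stop on an object; "force" is the grip in N (left out, the last holds). Time passes only in rows, so rows that repeat a pose let the fingers close, or fill a call up. It gives the time, the measured TCP pose, the force and the opening at its end, in the units of the state.
- arm.get_obs(): the state, without advancing time (a new reading comes with each control period).
- camera(name): name is "side" or "top" or "wrist"; returns a dict with "img" (384x512x3 uint8, red, green, blue), "z_map" (384x512 float32, m along the optical axis (not along the pixel's ray), 0 where there is no reading), "K" (3x3 intrinsics, pixels), "world_from_camera" (4x4, takes a point from camera to world coordinates). Camera axes: x right, y down, z forward; pixel columns grow to the right and rows downward; lengths in m; the calibration is good to about 2 mm. A picture is of the moment at which its call begins.
- arm.hand_in(): hands the job in, once; it reports no verdict.
The state is a dict: "time": time; "q": joint angles; "joint_vel": joint speeds; "joint_efforts": joint torques, N m; "tool_pos": TCP position; "ee_rot": TCP orientation; "force": force on the tool from outside, world axes, zero at the start; "moment": the same for the moment, N m; "finger_gap": finger opening in m.
Only numpy, scipy, OpenCV 4.12 (cv2) and the standard library are available. Lean on these libraries where they do the work, as an engineer would, in place of code of your own. Each camera call takes 0.05 s, during which the arm holds its last target. There are 200 camera calls.

## Working session

There is one attempt and no reset: what is moved stays moved. The work goes in short steps, Python scripts to look and compute and a tool call to move; the robot and the scene stay as the last step left them, time stands still between calls to the robot, and variables do not carry over. Pictures are saved under pics/ and viewed, about 12 in all and at most 16, crops included, and the job is handed in when it is done.

Besides the shell and the picture viewer there is one more tool, called after ">>>" in YAML: its name, and indented under it one key for each argument. step_arm: Moves the arm, as the interface text tells. Its arguments: {"type":"object","properties":{"targets":{"type":"array","items":{"type":"array","items":{"type":"number"}}},"fingers":{"type":"number"},"force":{"type":"number"}},"required":["targets"]}

```bash
mkdir -p pics
python3 - <<'E'
from bench import arm,camera
import cv2,numpy as np
s=arm.get_obs();print({k:np.round(v,4) for k,v in s.items()})
for n in ["top","side"]:
    c=camera(n);np.savez(f"pics/{n}0.npz",**c)
    cv2.imwrite(f"pics/{n}0.png",cv2.resize(c["img"][:,:,::-1],(800,600),interpolation=cv2.INTER_CUBIC))
    print(n,c["K"].round(1).tolist(),c["world_from_camera"].round(4).tolist())
E
```

```text
{'time': np.float64(0.0), 'q': array([-1.3828,  0.6293,  0.0385,  1.5183, -0.027 ,  0.9963, -0.02  ]), 'joint_vel': array([ 0.0004, -0.    , -0.001 , -0.0007,  0.0014, -0.0015,  0.0007]), 'joint_efforts': array([-2.00000e-04, -5.49722e+01,  1.14310e+00, -1.86629e+01,
       -5.23000e-02,  2.39000e-02,  2.00000e-04]), 'tool_pos': array([0.163 , 0.6286, 0.2046]), 'ee_rot': array([-1.000e-04,  1.265e-01,  9.920e-01, -9.000e-04]), 'force': array([-1.1232,  0.181 ,  0.8023]), 'moment': array([-0.0203, -0.0274, -0.0027]), 'finger_gap': np.float64(0.0939)}
top [[421.4, 0.0, 255.5], [0.0, 421.4, 188.0], [0.0, 0.0, 1.0]] [[0.0219, -0.9789, 0.2029, 0.2099], [-0.9998, -0.0213, 0.0053, 0.0813], [-0.0009, -0.203, -0.9792, 1.4363], [0.0, 0.0, 0.0, 1.0]]
side [[358.9, 0.0, 254.5], [0.0, 358.9, 189.8], [0.0, 0.0, 1.0]] [[-0.9459, -0.2819, 0.1606, 0.3303], [-0.324, 0.7979, -0.5083, 0.5631], [0.0151, -0.5328, -0.8461, 0.8424], [0.0, 0.0, 0.0, 1.0]]
```

View pics/top0.png

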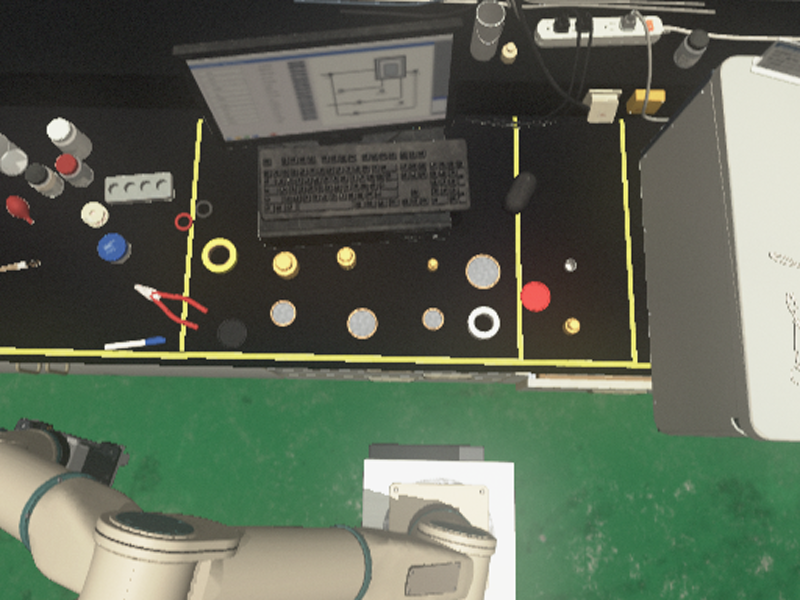

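View pics/side0.png

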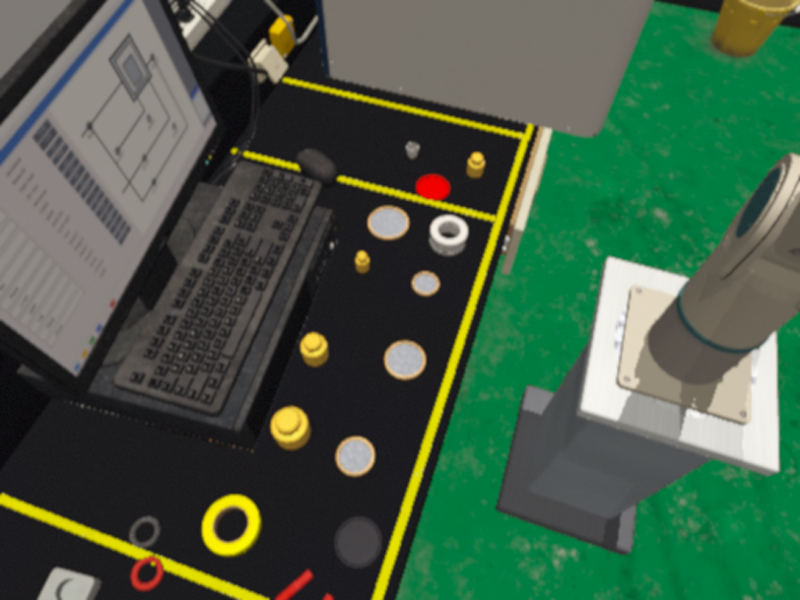

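Top view (800x600): brass weights at (286,263) largest, (346,258), (572,325), (433,264) smallest. Rests at (483,271) largest, (362,323), (283,313), (433,319) smallest. Solid red disc (536,296) and black disc (232,332) are decoys. White-grey ring at (484,322) is the ring nut and the crucible is at (571,265). I'll measure all of these.

```bash
cat > h.py <<'E'
import numpy as np,cv2
def ray(c,uv,z):
    T=c["world_from_camera"];d=T[:3,:3]@np.linalg.solve(c["K"],[uv[0],uv[1],1.]);o=T[:3,3]
    return o+d*(z-o[2])/d[2]
def cloud(c):
    h,w=c["z_map"].shape;v,u=np.mgrid[:h,:w];Z=c["z_map"]
    p=np.linalg.inv(c["K"])@np.stack([u*Z,v*Z,Z]).reshape(3,-1)
    T=c["world_from_camera"];return (T[:3,:3]@p+T[:3,3:]).T.reshape(h,w,3)
def blobs(m,amin=12):
    n,l,s,ce=cv2.connectedComponentsWithStats(m.astype(np.uint8),connectivity=8)
    return [(l==i,s[i],ce[i]) for i in range(1,n) if s[i][4]>=amin]
def brass(c):
    h=cv2.cvtColor(c["img"],cv2.COLOR_RGB2HSV);return (h[...,0]>14)&(h[...,0]<32)&(h[...,1]>100)&(h[...,2]>90)
def grey(c):
    h=cv2.cvtColor(c["img"],cv2.COLOR_RGB2HSV);return (h[...,2]>95)&~((h[...,1]>150))
E
python3 - <<'E'
from h import *
for n in ["top","side"]:
    c=dict(np.load(f"pics/{n}0.npz"));P=cloud(c)
    roi=(P[...,0]>.4)&(P[...,0]<.8)&(abs(P[...,1]+.1)<.6)&(P[...,2]>-.02)&(P[...,2]<.08)&(c["z_map"]>0)
    for nm,m in (("brass",brass(c)),("grey",grey(c))):
        for b,s,ce in blobs(m&roi):
            z=P[b][:,2]; out=[n,nm,s[:5].tolist(),"zmax",z.max().round(3)]
            (x,y,),ax,an=cv2.fitEllipse(cv2.findContours(b.astype(np.uint8),0,1)[0][0]) if s[4]>25 else (ce,0,0)
            print(*out,"ray z=6mm",ray(c,ce,.006)[:2].round(4),"cloud mean",P[b].mean(0).round(4),"ell",np.round(ax,1))
E
```

```text
top brass [398, 112, 9, 111, 335] zmax 0.009 ray z=6mm [ 0.5892 -0.4232] cloud mean [ 5.924e-01 -4.252e-01  2.000e-04] ell [  2.8 125.3]
top brass [330, 136, 4, 85, 227] zmax 0.013 ray z=6mm [ 0.5547 -0.1751] cloud mean [ 5.572e-01 -1.762e-01 -1.000e-04] ell [ 2.5 92.1]
top brass [137, 152, 15, 23, 161] zmax 0.027 ray z=6mm [0.5843 0.4784] cloud mean [0.5818 0.4757 0.0156] ell [15.6 20.5]
top brass [215, 158, 13, 15, 110] zmax 0.059 ray z=6mm [0.5864 0.2106] cloud mean [0.5795 0.2083 0.0321] ell [11.8 13.8]
top brass [174, 161, 17, 18, 173] zmax 0.063 ray z=6mm [0.5677 0.3454] cloud mean [0.5601 0.3397 0.0366] ell [15.4 17.6]
top brass [274, 165, 7, 9, 40] zmax 0.043 ray z=6mm [0.576  0.0171] cloud mean [0.5711 0.018  0.0253] ell [5.9 7.9]
top brass [360, 203, 11, 11, 84] zmax 0.047 ray z=6mm [ 0.4428 -0.2881] cloud mean [ 0.4394 -0.2826  0.0268] ell [10.  10.8]
top grey [410, 105, 14, 117, 891] zmax 0.08 ray z=6mm [ 0.6042 -0.4721] cloud mean [ 0.5951 -0.4566  0.0459] ell [  7.5 186. ]
top grey [398, 112, 9, 111, 347] zmax 0.009 ray z=6mm [ 0.5921 -0.4232] cloud mean [ 5.954e-01 -4.
[... 3258 characters left out ...]
7, 23, 486] zmax 0.009 ray z=6mm [ 0.5624 -0.0932] cloud mean [ 0.563  -0.0951  0.0039] ell [21.9 26.5]
side grey [275, 137, 25, 26, 502] zmax 0.039 ray z=6mm [ 0.4451 -0.1056] cloud mean [ 0.4429 -0.0928  0.0223] ell [24.4 25.8]
side grey [263, 173, 19, 17, 242] zmax 0.009 ray z=6mm [0.4525 0.0167] cloud mean [0.4528 0.0152 0.0039] ell [15.7 17.9]
side grey [245, 217, 28, 26, 556] zmax 0.009 ray z=6mm [0.4393 0.1723] cloud mean [0.4396 0.1711 0.004 ] ell [24.8 26.8]
side grey [214, 279, 26, 26, 536] zmax 0.01 ray z=6mm [0.4588 0.3475] cloud mean [0.4592 0.3468 0.0039] ell [24.8 25.8]
side grey [139, 324, 11, 7, 13] zmax 0.016 ray z=6mm [0.6035 0.4794] cloud mean [0.6026 0.4797 0.009 ] ell 0
```

>>> step_arm:
  targets:
    - [-0.456,-0.177,0,-0.254]
    - [-0.456,-0.177,0,-0.254]
    - [-0.456,-0.177,0,-0.254]
    - [-0.456,-0.177,0,-0.254]
    - [-0.456,-0.177,0,-0.254]
  fingers: 0.094
  force: 30

```text
time: 0.52
tool_pos: [0.3333, 0.5056, 0.2049]
ee_rot: [-0.0, -0.0, 1.0, -0.001]
force: [-0.2, -0.0, -0.0]
finger_gap: 0.0943
```

>>> step_arm:
  targets:
    - [-0.227,-0.162,0,0]
    - [-0.227,-0.162,0,0]
    - [-0.227,-0.162,0,0]
    - [-0.227,-0.162,0,0]
    - [-0.227,-0.162,0,0]

```text
time: 0.93
tool_pos: [0.5027, 0.3843, 0.2048]
ee_rot: [-0.001, -0.0, 1.0, -0.001]
force: [0.3, 0.7, -0.4]
finger_gap: 0.0942
```

>>> step_arm:
  targets:
    - [-0.066,-0.047,0,0]
    - [-0.066,-0.047,0,0]
    - [-0.066,-0.047,0,0]
    - [-0.066,-0.047,0,0]
    - [-0.066,-0.047,0,0]

```text
time: 1.35
tool_pos: [0.5678, 0.3377, 0.2042]
ee_rot: [-0.002, -0.0, 1.0, -0.001]
force: [0.2, -0.1, 0.6]
finger_gap: 0.0941
```

Run:
```python
from bench import arm,camera
import cv2,numpy as np
s=arm.get_obs();print(s["tool_pos"],s["ee_rot"],s["q"].round(2))
c=camera("wrist");np.savez("pics/w1.npz",**c);cv2.imwrite("pics/w1.png",c["img"][:,:,::-1])
print(c["K"].round(1).tolist(),c["world_from_camera"].round(4).tolist())
```

```text
[0.56782985 0.3376787  0.20422469] [-1.61930311e-03 -2.73422316e-04  9.99997886e-01 -1.23723636e-03] [-0.56  0.65 -0.03  1.48  0.02  1.02  0.98]
[[303.9, 0.0, 255.0], [0.0, 303.9, 189.1], [0.0, 0.0, 1.0]] [[-0.0014, 0.9734, 0.2289, 0.5016], [1.0, 0.0019, -0.0016, 0.3392], [-0.002, 0.2289, -0.9734, 0.3829], [0.0, 0.0, 0.0, 1.0]]
```

View pics/w1.png

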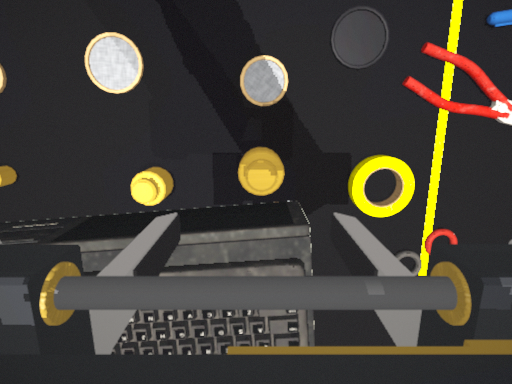

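Wrist view: weight d at (261,172), c at (152,187), rest b (264,81), rest c (114,63); brass-coloured gripper parts lie below row 230. I'll refine d, c and those rests here.

```bash
cat >> h.py <<'E'
W={"a":(.04,.027,.012),"b":(.044,.029,.0165),"c":(.052,.036,.021),"d":(.058,.039,.027)}
def weights(c,z0=0):
    """brass blob -> axis: silhouette top-disc via knob-depth points and via whole blob extents"""
    P=cloud(c);m=brass(c);m[225:]=0
    for b,s,ce in blobs(m,60):
        q=P[b];zt=np.percentile(q[:,2],95);R=s[2]
        k=b&(P[...,2]>zt-.008)
        v,u=np.nonzero(k);zz=P[k][:,2].mean();r=ray(c,((u.min()+u.max())/2,(v.min()+v.max())/2),np.median(P[k][:,2]))
        print("brass",s[:5].tolist(),"zt",zt.round(3),"knob",r.round(4), "cloud y mid",((q[:,1].min()+q[:,1].max())/2).round(4),"x",q[:,0].min().round(4),q[:,0].max().round(4),"width",np.ptp(np.percentile(q[:,1],[2,98])).round(4))
def rests(c,z=.006):
    m=grey(c)|brass(c);m[225:]=0
    for b,s,ce in blobs(m,300):
        e=cv2.fitEllipse(cv2.findContours(b.astype(np.uint8),0,1)[0][0])
        u,v=e[0];d=np.linalg.norm(ray(c,(u+e[1][1]/2,v),z)-ray(c,(u-e[1][1]/2,v),z))
        print("blob",np.round(e[0]),np.round(e[1],1),"at",ray(c,e[0],z)[:2].round(4),"diam~",d.round(3))
E
python3 - <<'E'
from h import *
c=dict(np.load("pics/w1.npz"));weights(c);rests(c)
E
```

```text
brass [447, 0, 17, 54, 560] zt 0.001 knob [ 3.993e-01  5.680e-01 -4.000e-04] cloud y mid 0.4568 x 0.3718 0.5016 width 0.0122
brass [101, 32, 43, 61, 155] zt 0.006 knob [0.4385 0.1828 0.0032] cloud y mid 0.1831 x 0.4052 0.4723 width 0.0438
brass [84, 34, 28, 59, 81] zt 0.005 knob [ 0.439   0.152  -0.0007] cloud y mid 0.2372 x 0.4072 0.5016 width 0.03
brass [240, 55, 48, 52, 361] zt 0.007 knob [0.459  0.3483 0.005 ] cloud y mid 0.3483 x 0.4297 0.4879 width 0.0535
brass [441, 61, 14, 40, 380] zt 0.002 knob [ 4.581e-01  5.680e-01 -4.000e-04] cloud y mid 0.4568 x 0.4374 0.5016 width 0.0124
brass [0, 64, 7, 29, 100] zt 0.005 knob [0.4564 0.04   0.0032] cloud y mid 0.0372 x 0.4404 0.4721 width 0.0084
brass [424, 108, 25, 117, 1136] zt 0.001 knob [ 5.611e-01  5.685e-01 -5.000e-04] cloud y mid 0.4578 x 0.4898 0.6394 width 0.0125
brass [238, 147, 47, 49, 1808] zt 0.058 knob [0.5613 0.3445 0.057 ] cloud y mid 0.3443 x 0.5016 0.5982 width 0.0486
brass [348, 155, 67, 63, 2503] zt 0.018 knob [0.584  0.4938 0.0172] cloud y mid 0.4417 x 0.5016 0.6299 width 0.0729
brass [0, 165, 17, 22, 286] zt 0.024 knob [0.5717 0.0376 0.0203] cloud y mid 0.1757 x 0.5016 0.5842 width 0.0117
brass [130, 167, 44, 39, 1301] zt 0.052 knob [0.5821 0.2143 0.0508] cloud y mid 0.2575 x 0.5016 0.6137 width 0.0529
blob [455.  25.] [10.6 72.9] at [0.3999 0.5635] diam~ 0.082
blob [113.  62.] [56.3 63.7] at [0.4394 0.1738] diam~ 0.074
blob [264.  80.] [48.  50.7] at [0.4587 0.3485] diam~ 0.059
blob [447.  80.] [10.3 48.2] at [0.4585 0.5639] diam~ 0.056
blob [501. 112.] [15.8 27.1] at [0.4943 0.6341] diam~ 0.032
blob [436. 162.] [  9.4 196.4] at [0.5551 0.5646] diam~ 0.244
blob [261. 171.] [45.8 48.4] at [0.567  0.3456] diam~ 0.061
blob [381. 186.] [61.9 66.4] at [0.5852 0.4985] diam~ 0.084
blob [151. 186.] [36.3 43.9] at [0.5862 0.2064] diam~ 0.056
```

>>> step_arm:
  targets:
    - [0.0065,0.007,0.035,0]
    - [0.0065,0.007,0.07,0]
    - [0.0065,0.007,0.105,0]
    - [0.0065,0.007,0.13,0]
    - [0.0065,0.007,0.13,0]

```text
time: 1.82
tool_pos: [0.5544, 0.3453, 0.0691]
ee_rot: [-0.006, -0.003, 1.0, -0.003]
force: [-0.5, 0.1, 0.1]
finger_gap: 0.0942
```

>>> step_arm:
  targets:
    - [0,0,0.02,0]
    - [0,0,0.04,0]
    - [0,0,0.055,0]
    - [0,0,0.064,0]
    - [0,0,0.064,0]

```text
time: 2.23
tool_pos: [0.5522, 0.3457, 0.0045]
ee_rot: [-0.007, -0.004, 1.0, -0.004]
force: [-1.1, -0.5, 0.3]
finger_gap: 0.094
```

>>> step_arm:
  targets:
    - [-0.009,-0.001,-0.0055,0]
    - [-0.009,-0.001,-0.0055,0]
    - [-0.009,-0.001,-0.0055,0]
    - [-0.009,-0.001,-0.0055,0]
    - [-0.009,-0.001,-0.0055,0]

```text
time: 2.65
tool_pos: [0.5616, 0.345, 0.0107]
ee_rot: [-0.007, -0.004, 1.0, -0.003]
force: [-0.8, -0.5, 0.5]
finger_gap: 0.094
```

```bash
python3 -c "
from bench import arm
s=arm.get_obs();print(s['tool_pos'],s['ee_rot'].round(4),s['q'].round(3),s['joint_vel'].round(3))"
```

```text
[0.56159983 0.34501566 0.01071552] [-0.0069 -0.004   1.     -0.0033] [-0.575  0.885 -0.03   1.605  0.034  0.668  0.958] [-0.002  0.007 -0.     0.007  0.    -0.001  0.   ]
```

Position is right; close, then lift.

>>> step_arm:
  targets:
    - [0,0,0,0]
    - [0,0,0,0]
    - [0,0,0,0]
    - [0,0,0,0]
    - [0,0,0,0]
  fingers: 0.03
  force: 35

```text
time: 3.07
tool_pos: [0.5615, 0.345, 0.0107]
ee_rot: [-0.007, -0.004, 1.0, -0.003]
force: [-0.2, 0.6, -0.6]
finger_gap: 0.0641
```

>>> step_arm:
  targets:
    - [0,0,0,0]
    - [0,0,0,0]
    - [0,0,0,0]
    - [0,0,-0.01,0]
    - [0,0,-0.02,0]

```text
time: 3.48
tool_pos: [0.5601, 0.3444, 0.0296]
ee_rot: [-0.009, -0.004, 1.0, -0.004]
force: [0.1, -0.4, -6.5]
finger_gap: 0.0536
```

>>> step_arm:
  targets:
    - [0,0,-0.035,0]
    - [0,-0.012,-0.07,0]
    - [0,-0.04,-0.095,0]
    - [0,-0.075,-0.1,0]
    - [0,-0.11,-0.1,0]

```text
time: 3.9
tool_pos: [0.5642, 0.2361, 0.1339]
ee_rot: [-0.006, -0.005, 1.0, -0.003]
force: [-0.1, -0.4, -7.7]
finger_gap: 0.054
```

>>> step_arm:
  targets:
    - [0,-0.038,0,0]
    - [0,-0.076,0,0]
    - [0,-0.114,0,0]
    - [0,-0.152,0,0]
    - [0,-0.19,0,0]

```text
time: 4.32
tool_pos: [0.5656, 0.0445, 0.1355]
ee_rot: [-0.006, -0.005, 1.0, -0.003]
force: [0.7, 0.2, -6.8]
finger_gap: 0.0532
```

>>> step_arm:
  targets:
    - [0,-0.035,0,0]
    - [0,-0.07,0,0]
    - [0,-0.09,0,0]
    - [0,-0.09,0,0]
    - [0,-0.09,0,0]

```text
time: 4.73
tool_pos: [0.5662, -0.0474, 0.1364]
ee_rot: [-0.006, -0.004, 1.0, -0.003]
force: [0.6, 1.0, -7.5]
finger_gap: 0.0534
```

Run:
```python
from bench import arm,camera
from h import *
c=camera("wrist");np.savez("pics/w2.npz",**c);cv2.imwrite("pics/w2.png",c["img"][:,:,::-1])
s=arm.get_obs();print(s["tool_pos"],s["ee_rot"].round(4));weights(c);rests(c)
```

```text
[ 0.56639732 -0.04520933  0.13635163] [-0.006  -0.005   1.     -0.0023]
brass [114, 0, 32, 225, 2618] zt 0.001 knob [ 0.4942 -0.1745 -0.0006] cloud y mid -0.1135 x 0.3919 0.6137 width 0.0121
brass [449, 17, 63, 76, 566] zt 0.006 knob [0.4387 0.166  0.0043] cloud y mid 0.0783 x 0.4044 0.5016 width 0.0542
brass [0, 33, 30, 40, 948] zt 0.029 knob [ 0.4431 -0.2647  0.0263] cloud y mid -0.1685 x 0.4216 0.5016 width 0.0147
brass [298, 43, 50, 53, 676] zt 0.006 knob [0.4528 0.017  0.005 ] cloud y mid -0.0025 x 0.4281 0.5016 width 0.0454
brass [174, 143, 126, 82, 2999] zt 0.165 knob [ 0.5379 -0.0548  0.1641] cloud y mid -0.0775 x 0.5016 0.6067 width 0.1012
brass [308, 179, 28, 29, 606] zt 0.04 knob [0.5721 0.0176 0.0385] cloud y mid -0.0049 x 0.5016 0.5906 width 0.0201
brass [478, 182, 34, 43, 1196] zt 0.036 knob [0.5797 0.1843 0.0338] cloud y mid 0.0888 x 0.5016 0.6012 width 0.0177
blob [127.  83.] [ 11.5 440.4] at [ 0.4669 -0.1715] diam~ 0.428
blob [206.  51.] [78.1 87.7] at [ 0.4376 -0.0948] diam~ 0.083
blob [483.  55.] [62.8 79.5] at [0.4397 0.1677] diam~ 0.075
blob [13. 54.] [30.  40.9] at [ 0.4418 -0.2791] diam~ 0.039
blob [323.  69.] [48.9 52.7] at [0.4527 0.0168] diam~ 0.05
blob [226. 191.] [ 75.  130.3] at [ 0.5736 -0.0777] diam~ 0.136
blob [321. 193.] [24.  30.2] at [0.5749 0.0225] diam~ 0.032
blob [ 20. 195.] [25.1 39.3] at [ 0.5803 -0.2942] diam~ 0.042
blob [497. 202.] [35.7 44.3] at [0.5836 0.2071] diam~ 0.046
```

View pics/w2.png

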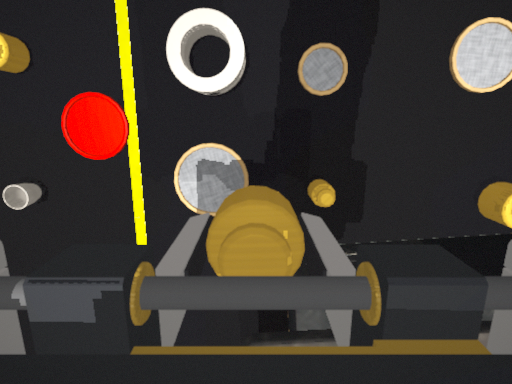

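Run:
```python
from h import *
c=dict(np.load("pics/w2.npz"));
for uv in ((211,180),(174,180),(248,180),(211,143)): print(ray(c,uv,.006).round(4))
```

```text
[ 0.5622 -0.0927  0.006 ]
[ 0.5626 -0.1312  0.006 ]
[ 0.5619 -0.0543  0.006 ]
[ 0.5241 -0.0918  0.006 ]
```

>>> step_arm:
  targets:
    - [0.001,-0.035,0.0,0]
    - [0,-0.048,0.025,0]
    - [0,-0.048,0.05,0]
    - [0,-0.048,0.075,0]
    - [0,-0.048,0.075,0]

```text
time: 5.2
tool_pos: [0.5623, -0.091, 0.0576]
ee_rot: [-0.01, -0.006, 1.0, -0.001]
force: [-2.4, 0.2, -8.0]
finger_gap: 0.0534
```

>>> step_arm:
  targets:
    - [-0.001,-0.002,0.012,0]
    - [-0.001,-0.002,0.024,0]
    - [-0.001,-0.002,0.034,0]
    - [-0.001,-0.002,0.039,0]
    - [-0.001,-0.002,0.039,0]

```text
time: 5.62
tool_pos: [0.562, -0.0924, 0.0179]
ee_rot: [-0.011, -0.007, 1.0, -0.001]
force: [-0.3, 0.3, -7.4]
finger_gap: 0.0535
```

>>> step_arm:
  targets:
    - [0,0,0.001,0]
    - [0,0,0.002,0]
    - [0,0,0.003,0]
    - [0,0,0.004,0]
    - [0,0,0.004,0]

```text
time: 6.03
tool_pos: [0.5621, -0.0926, 0.0141]
ee_rot: [-0.011, -0.006, 1.0, -0.001]
force: [0.0, 0.1, -6.8]
finger_gap: 0.0533
```

>>> step_arm:
  targets:
    - [0,0,0.0005,0]
    - [0,0,0.001,0]
    - [0,0,0.0015,0]
    - [0,0,0.0015,0]
    - [0,0,0.0015,0]

```text
time: 6.45
tool_pos: [0.5621, -0.0926, 0.0136]
ee_rot: [-0.011, -0.006, 1.0, -0.001]
force: [-3.2, 0.9, 7.3]
finger_gap: 0.0537
```

>>> step_arm:
  targets:
    - [0,0,0,0]
    - [0,0,0,0]
    - [0,0,0,0]
    - [0,0,0,0]
    - [0,0,0,0]
  fingers: 0.08

```text
time: 6.87
tool_pos: [0.5625, -0.0926, 0.0136]
ee_rot: [-0.01, -0.006, 1.0, -0.001]
force: [0.1, 0.1, -0.5]
finger_gap: 0.0797
```

>>> step_arm:
  targets:
    - [0,0,-0.02,0]
    - [0,0,-0.055,0]
    - [0,0,-0.085,0]
    - [0,0,-0.1,0]
    - [0,0,-0.1,0]

```text
time: 7.28
tool_pos: [0.5675, -0.0928, 0.1172]
ee_rot: [-0.007, -0.006, 1.0, -0.002]
force: [0.4, 0.2, 0.3]
finger_gap: 0.0802
```

Run:
```python
from bench import arm,camera
from h import *
s=arm.get_obs();print(s["tool_pos"],s["ee_rot"].round(4))
c=camera("wrist");cv2.imwrite("pics/w3.png",c["img"][:,:,::-1]);weights(c)
```

```text
[ 0.56748426 -0.09278452  0.11719186] [-0.0068 -0.0064  1.     -0.0015]
brass [157, 0, 24, 217, 2645] zt 0.001 knob [ 0.4923 -0.1748 -0.0006] cloud y mid -0.1364 x 0.3997 0.5991 width 0.0119
brass [0, 19, 64, 49, 2300] zt 0.044 knob [ 0.447  -0.2697  0.0425] cloud y mid -0.2089 x 0.4168 0.5031 width 0.0342
brass [350, 37, 55, 57, 615] zt 0.006 knob [0.4525 0.0164 0.0048] cloud y mid -0.025 x 0.4275 0.5031 width 0.046
brass [214, 143, 80, 80, 3727] zt 0.061 knob [ 0.5532 -0.0955  0.0599] cloud y mid -0.0938 x 0.5031 0.6038 width 0.0715
brass [356, 182, 36, 32, 823] zt 0.04 knob [0.5684 0.0138 0.0384] cloud y mid -0.0235 x 0.5031 0.593 width 0.0198
```

View pics/w3.png

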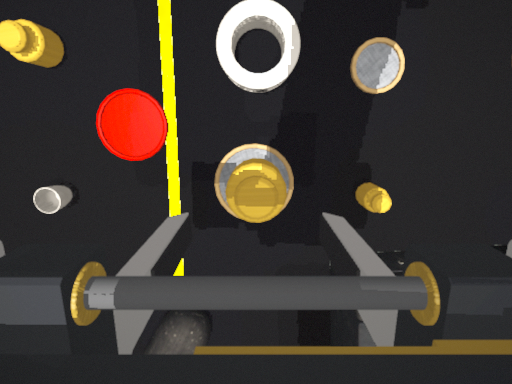

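d stands in its rest (rest centre col 254.5, body centre col 255, top z 61 mm). Next is weight a.

>>> step_arm:
  targets:
    - [-0.002,0.038,0,0]
    - [-0.004,0.076,0,0]
    - [-0.005,0.11,0.01,0]
    - [-0.006,0.11,0.04,0]
    - [-0.008,0.11,0.06,0]
  fingers: 0.06

```text
time: 7.75
tool_pos: [0.5701, 0.021, 0.0522]
ee_rot: [-0.01, -0.009, 1.0, -0.001]
force: [0.5, -0.3, -1.1]
finger_gap: 0.0601
```

>>> step_arm:
  targets:
    - [-0.004,-0.003,0.012,0]
    - [-0.004,-0.003,0.024,0]
    - [-0.004,-0.003,0.036,0]
    - [-0.004,-0.003,0.045,0]
    - [-0.004,-0.003,0.045,0]

```text
time: 8.17
tool_pos: [0.5716, 0.0177, 0.0051]
ee_rot: [-0.011, -0.009, 1.0, -0.001]
force: [0.2, 0.3, -0.4]
finger_gap: 0.06
```

>>> step_arm:
  targets:
    - [0,0,-0.0015,0]
    - [0,0,-0.0015,0]
    - [0,0,-0.0015,0]
    - [0,0,-0.0015,0]
    - [0,0,-0.0015,0]
  fingers: 0.01
  force: 25

```text
time: 8.58
tool_pos: [0.5721, 0.0177, 0.0073]
ee_rot: [-0.011, -0.009, 1.0, -0.001]
force: [-0.3, -0.6, -0.5]
finger_gap: 0.0298
```

>>> step_arm:
  targets:
    - [0,0,0,0]
    - [0,0,0,0]
    - [0,0,0,0]
    - [0,0,0,0]
    - [0,0,0,0]

```text
time: 9.0
tool_pos: [0.5723, 0.0177, 0.0075]
ee_rot: [-0.011, -0.009, 1.0, -0.001]
force: [0.3, -0.3, 2.3]
finger_gap: 0.0236
```

>>> step_arm:
  targets:
    - [0,0,-0.015,0]
    - [0,0,-0.035,0]
    - [0,0,-0.05,0]
    - [0,0,-0.06,0]
    - [0,0,-0.06,0]

```text
time: 9.42
tool_pos: [0.5749, 0.0179, 0.0692]
ee_rot: [-0.009, -0.009, 1.0, -0.001]
force: [-1.0, 1.2, -1.5]
finger_gap: 0.0234
```

>>> step_arm:
  targets:
    - [0.03,0,0,0]
    - [0.06,0,0,0]
    - [0.09,-0.001,0.005,0]
    - [0.118,-0.001,0.02,0]
    - [0.118,-0.001,0.028,0]

```text
time: 9.83
tool_pos: [0.4476, 0.014, 0.042]
ee_rot: [-0.015, -0.009, 1.0, -0.001]
force: [-1.2, -0.5, -0.8]
finger_gap: 0.0234
```

>>> step_arm:
  targets:
    - [-0.006,0.003,0.005,0]
    - [-0.006,0.003,0.012,0]
    - [-0.006,0.003,0.02,0]
    - [-0.006,0.003,0.027,0]
    - [-0.006,0.003,0.027,0]

```text
time: 10.25
tool_pos: [0.4528, 0.017, 0.0134]
ee_rot: [-0.015, -0.009, 1.0, -0.001]
force: [-0.5, 0.1, -0.5]
finger_gap: 0.0234
```

>>> step_arm:
  targets:
    - [0,0,0.001,0]
    - [0,0,0.002,0]
    - [0,0,0.003,0]
    - [0,0,0.003,0]
    - [0,0,0.003,0]

```text
time: 10.67
tool_pos: [0.4529, 0.017, 0.0106]
ee_rot: [-0.015, -0.009, 1.0, -0.001]
force: [0.2, -0.7, -1.9]
finger_gap: 0.0234
```

>>> step_arm:
  targets:
    - [0,0,0.0005,0]
    - [0,0,0.001,0]
    - [0,0,0.001,0]
    - [0,0,0.001,0]
    - [0,0,0.001,0]

```text
time: 11.08
tool_pos: [0.4529, 0.017, 0.0104]
ee_rot: [-0.015, -0.009, 1.0, -0.001]
force: [-2.1, 0.4, 8.5]
finger_gap: 0.0233
```

>>> step_arm:
  targets:
    - [0,0,0,0]
    - [0,0,0,0]
    - [0,0,0,0]
    - [0,0,0,0]
    - [0,0,0,0]
  fingers: 0.055

```text
time: 11.5
tool_pos: [0.4529, 0.017, 0.0103]
ee_rot: [-0.015, -0.009, 1.0, -0.001]
force: [-0.6, -0.5, 0.5]
finger_gap: 0.0526
```

>>> step_arm:
  targets:
    - [0,0,-0.02,0]
    - [0,0,-0.055,0]
    - [0,0,-0.085,0]
    - [0,0,-0.1,0]
    - [0,0,-0.1,0]

```text
time: 11.92
tool_pos: [0.4582, 0.0174, 0.1132]
ee_rot: [-0.012, -0.009, 1.0, -0.001]
force: [0.1, -0.1, -0.2]
finger_gap: 0.0551
```

>>> step_arm:
  targets:
    - [0,-0.038,0,0]
    - [0,-0.076,0,0]
    - [0,-0.114,0,0]
    - [0,-0.152,0,0]
    - [0,-0.19,0,0]
  fingers: 0.07

```text
time: 12.33
tool_pos: [0.4607, -0.174, 0.1124]
ee_rot: [-0.012, -0.009, 1.0, -0.001]
force: [0.8, 0.5, 0.3]
finger_gap: 0.0699
```

Run:
```python
from bench import arm,camera
from h import *
s=arm.get_obs();print(s["tool_pos"],s["ee_rot"].round(4),s["q"].round(2))
c=camera("wrist");np.savez("pics/w4.npz",**c);cv2.imwrite("pics/w4.png",c["img"][:,:,::-1]);weights(c)
```

```text
[ 0.46065733 -0.17399883  0.11235287] [-1.240e-02 -9.100e-03  9.999e-01 -6.000e-04] [ 0.36  0.56 -0.09  2.02  0.1   0.59  1.79]
brass [0, 72, 512, 153, 8999] zt 0.001 knob [ 0.4203 -0.1732 -0.0006] cloud y mid -0.1736 x 0.3557 0.4969 width 0.4468
brass [0, 142, 14, 83, 587] zt 0.0 knob [ 0.4592 -0.4171 -0.0007] cloud y mid -0.3016 x 0.3983 0.5017 width 0.0114
brass [110, 151, 48, 39, 1433] zt 0.044 knob [ 0.4401 -0.2739  0.0427] cloud y mid -0.2444 x 0.3983 0.4621 width 0.0409
brass [426, 161, 64, 50, 1613] zt 0.042 knob [0.4494 0.0102 0.0414] cloud y mid -0.0591 x 0.3983 0.4785 width 0.0415
```

View pics/w4.png

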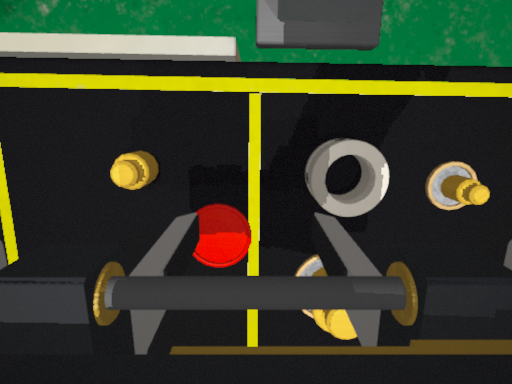

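a stands in its rest at (452,186); weight b is at (134,170) with its knob top near (123,172).

Run:
```python
from h import *
c=dict(np.load("pics/w4.npz"));P=cloud(c);m=brass(c);m[225:]=0;m[:,:100]=0;m[:,170:]=0;m[:140]=0
for lo,hi in ((.039,.05),(.026,.032)):
    k=m&(P[...,2]>lo)&(P[...,2]<hi);v,u=np.nonzero(k);print(len(u),u.min(),u.max(),v.min(),v.max(),ray(c,((u.min()+u.max())/2,(v.min()+v.max())/2),np.median(P[k][:,2])).round(4))
v,u=np.nonzero(m);print(u.min(),u.max(),v.min(),v.max());print(ray(c,(u.max(),(v.min()+v.max())/2-1),0).round(4))
```

```text
589 111 138 161 187 [ 0.4406 -0.2818  0.0427]
443 114 149 154 189 [ 0.4408 -0.2818  0.0281]
110 157 151 189
[ 0.4424 -0.2684  0.    ]
```

>>> step_arm:
  targets:
    - [0.008,-0.038,0,0]
    - [0.014,-0.076,0,0]
    - [0.016,-0.106,0.01,0]
    - [0.014,-0.107,0.035,0]
    - [0.012,-0.107,0.055,0]

```text
time: 12.8
tool_pos: [0.4463, -0.2949, 0.0568]
ee_rot: [-0.012, -0.001, 1.0, -0.005]
force: [0.2, 0.9, -0.8]
finger_gap: 0.0699
```

>>> step_arm:
  targets:
    - [0.004,0.013,0.0,0]
    - [0.004,0.013,0.012,0]
    - [0.004,0.013,0.028,0]
    - [0.004,0.013,0.046,0]
    - [0.004,0.013,0.049,0]

```text
time: 13.22
tool_pos: [0.4389, -0.2808, 0.0046]
ee_rot: [-0.015, -0.001, 1.0, -0.003]
force: [-1.2, 0.9, 0.0]
finger_gap: 0.0702
```

>>> step_arm:
  targets:
    - [-0.0015,-0.001,-0.002,0]
    - [-0.0015,-0.001,-0.002,0]
    - [-0.0015,-0.001,-0.002,0]
    - [-0.0015,-0.001,-0.002,0]
    - [-0.0015,-0.001,-0.002,0]

```text
time: 13.63
tool_pos: [0.4409, -0.282, 0.0073]
ee_rot: [-0.014, -0.001, 1.0, -0.003]
force: [-0.4, 0.6, 0.9]
finger_gap: 0.0701
```

>>> step_arm:
  targets:
    - [0,0,0,0]
    - [0,0,0,0]
    - [0,0,0,0]
    - [0,0,0,0]
    - [0,0,0,0]
  fingers: 0.015
  force: 30

```text
time: 14.05
tool_pos: [0.4409, -0.282, 0.0074]
ee_rot: [-0.014, -0.001, 1.0, -0.003]
force: [-0.4, 0.1, 0.3]
finger_gap: 0.0395
```

>>> step_arm:
  targets:
    - [0,0,0,0]
    - [0,0,0,0]
    - [0,0,0,0]
    - [0,0,0,0]
    - [0,0,0,0]

```text
time: 14.47
tool_pos: [0.441, -0.2824, 0.0074]
ee_rot: [-0.014, -0.001, 1.0, -0.004]
force: [0.3, -1.5, 1.2]
finger_gap: 0.0328
```

>>> step_arm:
  targets:
    - [0,0,-0.015,0]
    - [0,0,-0.045,0]
    - [0,0,-0.08,0]
    - [0,0,-0.105,0]
    - [0,0,-0.115,0]

```text
time: 14.88
tool_pos: [0.4457, -0.2818, 0.1253]
ee_rot: [-0.012, -0.001, 1.0, -0.005]
force: [0.5, -0.3, -2.7]
finger_gap: 0.032
```

>>> step_arm:
  targets:
    - [0,0.038,0,0]
    - [-0.001,0.077,0,0]
    - [-0.002,0.116,0,0]
    - [-0.003,0.155,0,0]
    - [-0.004,0.195,0,0]

```text
time: 15.3
tool_pos: [0.448, -0.0851, 0.1224]
ee_rot: [-0.013, -0.0, 1.0, -0.004]
force: [1.4, 0.4, -2.5]
finger_gap: 0.0323
```

>>> step_arm:
  targets:
    - [-0.001,0.038,0,0]
    - [-0.002,0.077,0,0]
    - [-0.003,0.116,0,0]
    - [-0.004,0.155,0,0]
    - [-0.005,0.195,0,0]

```text
time: 15.72
tool_pos: [0.4513, 0.1115, 0.1195]
ee_rot: [-0.014, -0.0, 1.0, -0.005]
force: [0.9, -0.4, -1.8]
finger_gap: 0.0324
```

>>> step_arm:
  targets:
    - [-0.001,0.038,0,0]
    - [-0.002,0.077,0,0]
    - [-0.003,0.116,0,0]
    - [-0.004,0.155,0,0]
    - [-0.005,0.175,0,0]

```text
time: 16.13
tool_pos: [0.4541, 0.2926, 0.1165]
ee_rot: [-0.015, -0.003, 1.0, -0.003]
force: [0.7, 0.6, -3.0]
finger_gap: 0.0323
```

>>> step_arm:
  targets:
    - [-0.004,0.035,0,0]
    - [-0.006,0.053,0.015,0]
    - [-0.008,0.055,0.04,0]
    - [-0.009,0.055,0.07,0]
    - [-0.009,0.055,0.07,0]

```text
time: 16.55
tool_pos: [0.456, 0.3445, 0.0399]
ee_rot: [-0.02, -0.004, 1.0, -0.007]
force: [-1.1, -0.3, -2.7]
finger_gap: 0.0322
```

>>> step_arm:
  targets:
    - [-0.004,0.0035,0.004,0]
    - [-0.004,0.0035,0.011,0]
    - [-0.004,0.0035,0.019,0]
    - [-0.004,0.0035,0.026,0]
    - [-0.004,0.0035,0.026,0]

```text
time: 16.97
tool_pos: [0.4585, 0.3471, 0.0129]
ee_rot: [-0.02, -0.004, 1.0, -0.007]
force: [0.0, -1.3, -1.9]
finger_gap: 0.0322
```

>>> step_arm:
  targets:
    - [0,0,0.001,0]
    - [0,0,0.002,0]
    - [0,0,0.002,0]
    - [0,0,0.002,0]
    - [0,0,0.002,0]

```text
time: 17.38
tool_pos: [0.4586, 0.3472, 0.0113]
ee_rot: [-0.02, -0.004, 1.0, -0.007]
force: [-0.4, 0.6, -2.0]
finger_gap: 0.0324
```

>>> step_arm:
  targets:
    - [0,0,0.0005,0]
    - [0,0,0.001,0]
    - [0,0,0.0015,0]
    - [0,0,0.0015,0]
    - [0,0,0.0015,0]

```text
time: 17.8
tool_pos: [0.4587, 0.3473, 0.0105]
ee_rot: [-0.02, -0.004, 1.0, -0.007]
force: [-1.3, -1.2, 6.0]
finger_gap: 0.0324
```

>>> step_arm:
  targets:
    - [0,0,0,0]
    - [0,0,0,0]
    - [0,0,0,0]
    - [0,0,0,0]
    - [0,0,0,0]
  fingers: 0.065

```text
time: 18.22
tool_pos: [0.4587, 0.3473, 0.0104]
ee_rot: [-0.02, -0.004, 1.0, -0.007]
force: [-0.0, 0.0, -0.4]
finger_gap: 0.0623
```

>>> step_arm:
  targets:
    - [0,0,-0.02,0]
    - [0,0,-0.055,0]
    - [0,0,-0.085,0]
    - [0,0,-0.1,0]
    - [0,0,-0.1,0]

```text
time: 18.63
tool_pos: [0.465, 0.3505, 0.1139]
ee_rot: [-0.017, -0.004, 1.0, -0.005]
force: [-0.8, 0.5, -0.2]
finger_gap: 0.065
```

>>> step_arm:
  targets:
    - [-0.025,-0.027,0,0]
    - [-0.05,-0.054,0,0]
    - [-0.075,-0.081,0,0]
    - [-0.09,-0.1,0,0]
    - [-0.09,-0.1,0,0]
  fingers: 0.08

```text
time: 19.05
tool_pos: [0.5596, 0.2434, 0.1102]
ee_rot: [-0.016, 0.001, 1.0, -0.007]
force: [0.9, -0.8, -0.3]
finger_gap: 0.08
```

Run:
```python
from bench import arm,camera
from h import *
s=arm.get_obs();print(s["tool_pos"],s["ee_rot"].round(4),s["q"].round(2))
c=camera("wrist");np.savez("pics/w5.npz",**c);cv2.imwrite("pics/w5.png",c["img"][:,:,::-1]);rests(c);P=cloud(c);m=brass(c);m[228:]=0
for b,sx,ce in blobs(m,300):
    zt=np.percentile(P[b][:,2],95);k=b&(P[...,2]>zt-.006)&(P[...,2]<zt+.006)
    v,u=np.nonzero(k);print(sx.tolist(),zt.round(3),ray(c,((u.min()+u.max())/2,(v.min()+v.max())/2),np.median(P[k][:,2])).round(4))
```

```text
[0.55955603 0.24342743 0.11021408] [-1.620e-02  8.000e-04  9.998e-01 -7.400e-03] [-0.43  0.7  -0.04  1.68  0.04  0.79  1.08]
blob [176.  58.] [74.6 81.4] at [0.4393 0.1733] diam~ 0.072
blob [15. 77.] [36.5 59.5] at [0.4544 0.0273] diam~ 0.054
blob [373.  81.] [63.  69.9] at [0.4586 0.3479] diam~ 0.062
blob [494. 205.] [30.2 53.6] at [0.5717 0.4713] diam~ 0.051
blob [221. 211.] [32.2 51.2] at [0.5787 0.2105] diam~ 0.05
[165, 18, 50, 82, 465] 0.006 [0.4397 0.1878 0.0049]
[356, 49, 52, 51, 1739] 0.047 [0.4593 0.3473 0.0458]
[0, 62, 20, 28, 459] 0.024 [0.4553 0.0298 0.0215]
[473, 179, 39, 49, 1335] 0.018 [0.5704 0.4653 0.017 ]
[196, 194, 49, 34, 1378] 0.051 [0.5738 0.2128 0.0505]
```

View pics/w5.png

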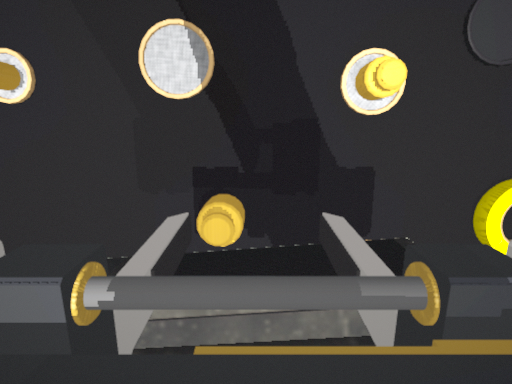

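b sits centred in its rest (375,81). Weight c is at (220,220) and rest c at (176,58).

>>> step_arm:
  targets:
    - [-0.02,-0.03,0,0]
    - [-0.024,-0.0306,0.003,0]
    - [-0.026,-0.0306,0.02,0]
    - [-0.028,-0.0306,0.04,0]
    - [-0.028,-0.0306,0.04,0]

```text
time: 19.52
tool_pos: [0.5799, 0.2163, 0.0655]
ee_rot: [-0.021, -0.001, 1.0, -0.007]
force: [-1.2, -0.8, -0.5]
finger_gap: 0.0796
```

>>> step_arm:
  targets:
    - [-0.005,-0.003,0.012,0]
    - [-0.005,-0.003,0.026,0]
    - [-0.006,-0.003,0.04,0]
    - [-0.006,-0.003,0.053,0]
    - [-0.006,-0.003,0.053,0]

```text
time: 19.93
tool_pos: [0.5812, 0.2126, 0.0097]
ee_rot: [-0.023, -0.002, 1.0, -0.008]
force: [-1.8, 0.5, 0.4]
finger_gap: 0.0801
```

>>> step_arm:
  targets:
    - [0,0,-0.0005,0]
    - [0,0,-0.0005,0]
    - [0,0,-0.0005,0]
    - [0,0,-0.0005,0]
    - [0,0,-0.0005,0]
  fingers: 0.02
  force: 35

```text
time: 20.35
tool_pos: [0.5817, 0.2128, 0.0109]
ee_rot: [-0.023, -0.002, 1.0, -0.008]
force: [-0.5, 0.7, -0.4]
finger_gap: 0.0501
```

>>> step_arm:
  targets:
    - [0,0,0,0]
    - [0,0,0,0]
    - [0,0,0,0]
    - [0,0,0,0]
    - [0,0,0,0]

```text
time: 20.77
tool_pos: [0.582, 0.2122, 0.0113]
ee_rot: [-0.023, -0.002, 1.0, -0.008]
force: [-1.5, -3.1, 4.0]
finger_gap: 0.0415
```

>>> step_arm:
  targets:
    - [0,0,-0.015,0]
    - [0,0,-0.035,0]
    - [0,0,-0.05,0]
    - [0,0,-0.06,0]
    - [0,0,-0.06,0]

```text
time: 21.18
tool_pos: [0.5858, 0.2142, 0.0728]
ee_rot: [-0.021, -0.002, 1.0, -0.007]
force: [-0.1, 0.3, -2.6]
finger_gap: 0.0415
```

>>> step_arm:
  targets:
    - [0.036,-0.01,0,0]
    - [0.072,-0.02,0,0]
    - [0.108,-0.03,0,0]
    - [0.14,-0.04,0.005,0]
    - [0.14,-0.04,0.018,0]

```text
time: 21.6
tool_pos: [0.4359, 0.1701, 0.0612]
ee_rot: [-0.026, -0.002, 1.0, -0.009]
force: [-1.3, -0.8, -3.5]
finger_gap: 0.0411
```

>>> step_arm:
  targets:
    - [-0.006,0.004,0.008,0]
    - [-0.006,0.004,0.018,0]
    - [-0.006,0.004,0.03,0]
    - [-0.006,0.004,0.041,0]
    - [-0.006,0.004,0.041,0]

```text
time: 22.02
tool_pos: [0.4396, 0.1735, 0.0174]
ee_rot: [-0.028, -0.003, 1.0, -0.01]
force: [-0.2, -0.1, -4.3]
finger_gap: 0.0414
```

>>> step_arm:
  targets:
    - [0,0,0.001,0]
    - [0,0,0.002,0]
    - [0,0,0.003,0]
    - [0,0,0.003,0]
    - [0,0,0.003,0]

```text
time: 22.43
tool_pos: [0.4398, 0.1737, 0.0148]
ee_rot: [-0.027, -0.002, 1.0, -0.009]
force: [-0.1, -0.4, -3.9]
finger_gap: 0.0415
```

>>> step_arm:
  targets:
    - [0,0,0.0005,0]
    - [0,0,0.001,0]
    - [0,0,0.0015,0]
    - [0,0,0.0015,0]
    - [0,0,0.0015,0]

```text
time: 22.85
tool_pos: [0.4401, 0.1737, 0.0143]
ee_rot: [-0.027, -0.002, 1.0, -0.009]
force: [-0.6, -0.5, 6.8]
finger_gap: 0.0412
```

>>> step_arm:
  targets:
    - [0,0,0,0]
    - [0,0,0,0]
    - [0,0,0,0]
    - [0,0,0,0]
    - [0,0,0,0]
  fingers: 0.075

```text
time: 23.27
tool_pos: [0.4401, 0.1738, 0.0143]
ee_rot: [-0.027, -0.002, 1.0, -0.009]
force: [-0.2, 0.5, 0.0]
finger_gap: 0.0715
```

>>> step_arm:
  targets:
    - [0,0,-0.02,0]
    - [0,0,-0.055,0]
    - [0,0,-0.09,0]
    - [0,0,-0.12,0]
    - [0,0,-0.14,0]

```text
time: 23.68
tool_pos: [0.4486, 0.1768, 0.1568]
ee_rot: [-0.025, -0.002, 1.0, -0.008]
force: [0.9, 0.3, -0.3]
finger_gap: 0.0752
```

>>> step_arm:
  targets:
    - [0,0.038,0,0]
    - [0,0.076,0,0]
    - [0,0.114,0,0]
    - [0,0.152,0,0]
    - [0,0.19,0,0]

```text
time: 24.1
tool_pos: [0.4472, 0.3684, 0.1536]
ee_rot: [-0.025, -0.002, 1.0, -0.009]
force: [1.1, -0.0, -0.2]
finger_gap: 0.0751
```

>>> step_arm:
  targets:
    - [0.02,0.038,0,0]
    - [0.04,0.076,0,0]
    - [0.06,0.114,0,0]
    - [0.08,0.14,0,0]
    - [0.08,0.14,0,0]

```text
time: 24.52
tool_pos: [0.3577, 0.5168, 0.155]
ee_rot: [-0.028, -0.008, 1.0, -0.006]
force: [-1.2, 0.4, 0.3]
finger_gap: 0.0745
```

Run:
```python
from bench import arm,camera
from h import *
s=arm.get_obs();print(s["time"],s["tool_pos"],s["ee_rot"].round(4),s["joint_vel"].round(3).max())
exp={"a":(.4527,.0168),"b":(.4587,.3478),"c":(.4393,.1735),"d":(.5624,-.0932),"nut":(.444,-.094),"cruc":(.579,-.29)}
for n in ("top","side"):
    c=camera(n);cv2.imwrite(f"pics/{n}9.png",cv2.resize(c["img"][:,:,::-1],(800,600),interpolation=cv2.INTER_CUBIC));P=cloud(c)
    for k,e in exp.items():
        near=(np.hypot(P[...,0]-e[0],P[...,1]-e[1])<.04)&(P[...,2]>.012)&(P[...,2]<.09)
        q=P[near];zt=np.percentile(q[:,2],97) if len(q) else 0;t=near&(P[...,2]>zt-.006)
        v,u=np.nonzero(t);r=ray(c,((u.min()+u.max())/2,(v.min()+v.max())/2),np.median(P[t][:,2]))
        print(n,k,"zt",zt.round(3),r.round(4),"off mm",(1000*(r[:2]-e)).round(1))
    print("before:")
    c0=dict(np.load(f"pics/{n}0.npz"));P=cloud(c0)
    for k in ("nut","cruc"):
        e=exp[k];near=(np.hypot(P[...,0]-e[0],P[...,1]-e[1])<.04)&(P[...,2]>.012)&(P[...,2]<.09)
        zt=np.percentile(P[near][:,2],97);t=near&(P[...,2]>zt-.006);v,u=np.nonzero(t);r=ray(c0,((u.min()+u.max())/2,(v.min()+v.max())/2),np.median(P[t][:,2]));print(n,k,r.round(4))
```

```text
24.5167 [0.35774836 0.51678773 0.15496508] [-0.0279 -0.0084  0.9996 -0.0056] 0.071
top a zt 0.047 [0.4523 0.0157 0.0438] off mm [-0.4 -1.1]
top b zt 0.05 [0.4565 0.3443 0.0467] off mm [-2.2 -3.5]
top c zt 0.059 [0.4382 0.1721 0.0565] off mm [-1.1 -1.4]
top d zt 0.066 [ 0.5623 -0.093   0.0621] off mm [-0.1  0.2]
top nut zt 0.04 [ 0.4407 -0.0941  0.0358] off mm [-3.3 -0.1]
top cruc zt 0.028 [ 0.5763 -0.2862  0.0231] off mm [-2.7  3.8]
before:
top nut [ 0.4408 -0.0942  0.0351]
top cruc [ 0.5746 -0.2844  0.0298]
side a zt 0.042 [0.461  0.0142 0.0423] off mm [ 8.3 -2.6]Traceback (most recent call last):
  File "<stdin>", line 10, in <module>
    return umr_minimum(a, axis, None, out, keepdims, initial, where)
ValueError: zero-size array to reduction operation minimum which has no identity
```

View pics/side9.png

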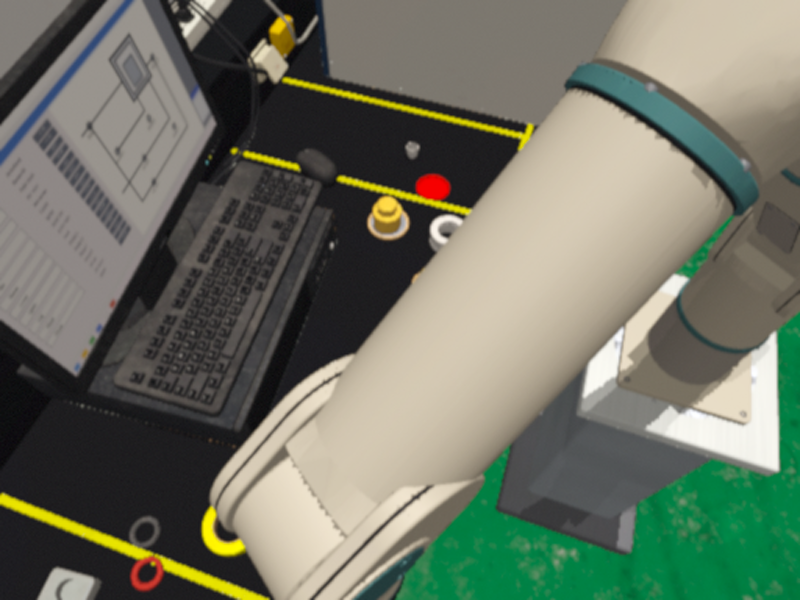

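View pics/top9.png

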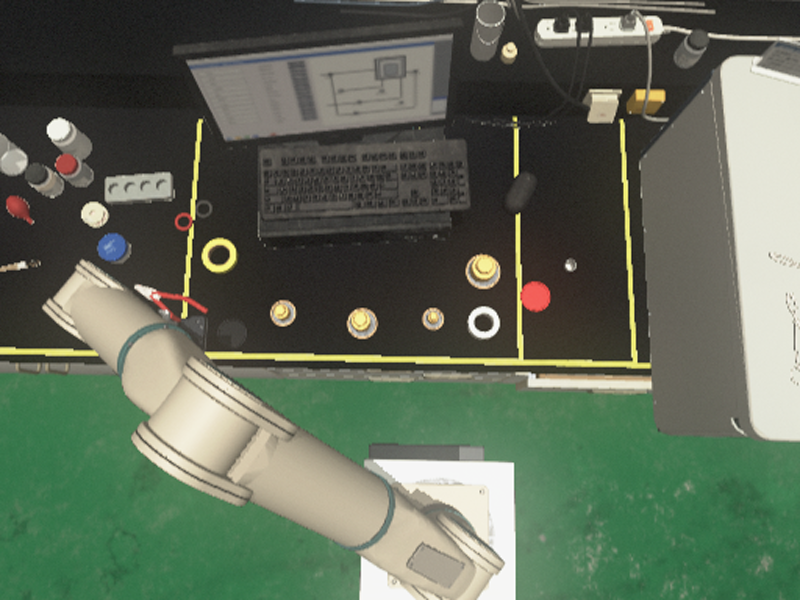

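The top view shows all four weights upright in their rests: (283,313), (362,323), (433,319) and (483,270). The nut and crucible have not moved, and the arm blocks most of the side view.

```bash
python3 -c "
from bench import arm
print(arm.hand_in())"
```

```text
the job is handed in; nothing more can be done
None
```

All four brass weights are back on the rests of their own size, in the order d, a, b, c, and the job was handed in at about 24.5 s of the 96 s allowed. Each weight was lowered slowly until the wrist force showed contact (about 6–9 N), then released and left clear.

**Last top-camera check:**

| Weight | Distance from rest centre (limit 10 mm) |
|---|---|
| a | 1.2 mm |
| b | 4.1 mm |
| c | 1.8 mm |
| d | 0.2 mm |

- **Weight b:** an earlier wrist-camera reading put it within 1 mm, so the 4.1 mm may be the coarser top view.
- **Upright:** all four look upright in the picture. Their top heights read 4–5 mm higher than expected in the top view, and that camera also read the untouched nut about 6 mm high.
- **Bystanders:** the ring nut shows no movement (within about 0.1 mm) and the crucible about 2.5 mm, which is within measurement noise since the arm never went near it.

**What disagreed or failed:**
- **Side camera:** the arm blocked most of its final view, so weight a's 8 mm reading there is not reliable. The side check then stopped with an error before reaching the other items.
- **Gripper tilt:** the gripper gradually tilted to about 3° over the run, with no visible effect on the placements.

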